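Lock the push-and-turn cap onto the dry-storage pot

ROBOT

A 6-joint arm with a two-finger parallel gripper is mounted at the origin on a cart in front of the work surface, level with it; the furniture and walls round the work are solid. World frame = base frame: x ahead of the robot, y to its left, z up, the work surface at z = 0. Lengths are in m, angles in rad, forces in N, time in s.
With the tool pointing down it reaches from about 0.275 to 0.875 m from the base axis. Payload 12.5 kg.
Tool frame: the origin (TCP) lies at the very end of the fingers, on their centre line; the grasp point (between the pads) lies behind it (ctrl.tcp_to_grasp is the z of the grasp point in the tool frame, in m); z points along the fingers, y is the line along which they close (so a half turn about z gives the same grasp; the last joint's range is limited). The gripper opens to 85 mm and grips with 20 to 120 N. Pads are 22 mm wide; open, the fingers measure 114 mm over their backs; the gripper's body (76 mm by 85 mm) begins 54 mm behind the grasp point. The pads swing forward as they close: fully open they stand 13 mm farther back than shut.
Start: joints at [1.253, 0.351, 1.652, -0, 1.139, -0.085], TCP at [0.127, 0.535, 0.203] pointing down, gripper open.
Joint ranges: [-2.75, 2.75], [-0.79, 2.1], [0.01, 2.65], [-1.57, 4.71], [0.07, 3.14], [-2.87, 2.87]. Speed limits (rad/s): [2.22, 2.22, 2.79, 3.14, 3.14, 3.14].

INTERFACE

Orientations are given as [roll, pitch, yaw] about the fixed x, y, z axes, in that order (R = Rz(yaw) Ry(pitch) Rx(roll)).
In Python, from workcell import ctrl gives the robot as it stands. The module is installed in compiled form; this text tells all that it offers.
- The arm moves only by the tool carry_out, never from a script. Its arguments are lists of equal length, an entry for each row: "linear": the shift along the tool's x, y, z in mm, a list of three; "angular": the turn, a rotation vector about the tool's x, y, z in degrees, a list of three; "claw": the opening, from 0 (shut) to 1 (fully open). In form: {"linear": [[tx, ty, tz], ...], "angular": [[wx, wy, wz], ...], "claw": [claw, ...]}. A call has 1 to 5 rows; each row shifts and turns the commanded pose from where the row before left it, along the tool's axes as they then stand; what a row does not reach is not made up. A row lasts 1/12 s, in which the tool goes at most 41.7 mm and 7.16 degrees, less where a joint would pass 70% of its speed; a pose out of reach is approached as far as the arm can. A call is refused whole if a number of a shift passes 41.7 or a number of a turn 7.16, either way. A call with a gripper value outside its range is refused whole. The fingers move at their own pace and stop on an object; "squeeze" is the grip in N (left out, the last holds). Time passes only in rows, so rows that do not move let the fingers close. It gives the time, the measured TCP pose, the force, the opening and the grip force at its end, in the units of the state.
- ctrl.observe(): the state, without advancing time (a new reading comes with each control period).
- ctrl.camera(name): name is "scene" or "side" or "wrist"; returns a dict with "image" (480x640x3 uint8, blue, green, red), "depth" (480x640 float32, m along the optical axis (not along the pixel's ray), 0 where there is no reading), "fovy" (degrees; the focal length in pixels is half the picture's height over the tangent of half this angle, whatever the lens; pixels are square), "cx", "cy" (the principal point, pixels), "D" ([k1, k2, p1, p2, k3] as OpenCV has them; the pictures are not rectified), "rvec" (rotation vector, rad) and "tvec" (3), from world to camera coordinates, as OpenCV has them. Camera axes: x right, y down, z forward; pixel columns grow to the right and rows downward; lengths in m; the calibration is good to about 2 mm. A picture is of the moment at which its call begins.
- ctrl.job_done(): hands the job in; it is judged then, once.
The state is a dict: "time": time; "qpos": joint angles; "joint_vel": joint speeds; "effort": joint torques, N m; "tool_pos": TCP position; "orientation": TCP orientation; "contact_force": force on the tool from outside, world axes, zero at the start; "moment": the same for the moment, N m; "width": finger opening in m; "gripper_force": force on a finger pad.
Only numpy, scipy, OpenCV 4.12 (cv2) and the standard library are available. Lean on these libraries where they do the work, as an engineer would, in place of code of your own. Each camera call takes 0.05 s, during which the arm holds its last target. There are 200 camera calls.

TASK

Close the dry-storage pot that is bolted to the bench: pick up the round black cap with the bar grip, set it upright over the pot's collar and feel for the collar's gaps, turning it under light pressure until its inner lugs drop in. Then press it down against the spring, turn it about 40 degrees clockwise (seen from above) while it is held down, ease it up and let go, so that it stays locked. Never push or twist it against the pot with more than about 40 N, and leave the other things on the bench where they are.

Things in the scene. Friction and masses are not known exactly. Their poses are not given: they have to be found in the camera images.
- cap: Loose round black plastic cap, about 120 g (70 to 130 %), standing skirt down on the bench. Origin: centre of the skirt's lower edge; z up; x along its grip bar. 68.8 mm across over its fine ribs, 61 mm inside; roof underside 19 mm and roof top 24 mm above the origin.
- cap_grip (a point): Point in the cap's straight grip bar, on the cap's axis, 45 mm above its origin. The bar is 52 mm long (cap x) and 16 mm wide (cap y) and stands on the roof from 24 to 53 mm above the origin.
- cap_lugs (a point): Point on the cap's axis at the underside of its lugs, 5 mm above its origin. Four inward lugs inside the skirt, on the cap's +x, +y, -x and -y axes (two under the bar's ends), each 16 degrees wide, 4 mm high, from radius 24 to 30.5 mm.
- pot: Round metal pot fixed to the bench: foot 110 mm across and 9 mm thick, barrel 80 mm across, shoulder 62 mm high, neck 43 mm across. Origin: centre of the foot's underside; z up. A flanged steel collar, 57 mm across, sits on the neck and does not turn in use. The readings of all things may share one constant error of 1 to 3 mm.
- collar_top (a point): Pot's axis at the flange top, 85 mm above the pot's origin; axes as the pot's. The flange has four gaps for the lugs, 90 degrees apart, 25 degrees wide (4.7 degrees of play either way). They are turned clockwise (from above) from the pot's x and y axes by 0.1 to 0.95 rad: different from pot to pot and not measured, but they can be felt, or seen from above.
- collar_under (a point): Pot's axis 7 mm below the flange top. Clockwise of each gap, from above, the flange's underside is first a sill (7 mm below the top) that the lug must pass under, then a pocket (4 mm below the top) that catches it, then a solid stop. From the gap's middle a lug is in the pocket after 32 to 50 degrees, at the stop after 50. A wall bars turning anticlockwise.
- disc_rest (a point): Where the sprung rubber disc (44 mm across, top edge bevelled to centre the cap) has its top at rest, 11 mm above the flange top. It sinks. Cap origin below flange top: 5 mm lugs on flange; 8 mm lugs in gaps, disc touched (2 N; an unlocked cap rises to here); 16 mm or more to pass the sill (9 N); 19 mm hard stop (12 N, then rigid); 13 mm locked (6.5 N upward). 0.9 N/mm, well damped.
- solder_spool: Bystander: spool of solder, 58 mm across, 52 mm high, standing; origin under its centre.
- screw_tin: Bystander: round clear lidded tin, 62 mm across, 28 mm high; origin under its centre.
- loupe: Bystander: black eye loupe, 34 mm across, 31 mm high; origin under its centre.
- label_box: Bystander: small carton, 45x62x28 mm; origin under its centre.
- side_cutters: Bystander: side cutters with red handles, 60x121x11 mm, lying; origin under the centre.
Mind the look-alikes: they are no part of the job. There is more than one size of the pot; the job needs the larger.

How it is judged:
On the way, in this order (a step that is already met when the one before it is completed fails the run):
1. the cap sits over the collar with its lugs dropped into the gaps (cap origin more than 7 mm below the flange top, within 4 mm of the axis) (horizontal distance between cap and pot below 0.004 m and z of cap in the frame of pot below 0.078 m), for 0.05 s.
2. the cap is pressed down far enough for the lugs to pass under the sill (cap origin more than 15 mm below the flange top) (horizontal distance between cap and pot below 0.004 m and z of cap in the frame of pot below 0.07 m), for 0.2 s.
At the end, for the whole second after the job is handed in: the cap is let go and rests level (within 0.06 rad) and centred (within 4 mm) on the pot with its lugs caught in the locking pockets: its origin 11.2 to 14.5 mm below the flange top (an unlocked cap rises to 8 mm, one stuck under the sill stays at 16 mm) (horizontal distance between cap and pot below 0.004 m and z of cap in the frame of pot between 0.0705 and 0.0738 m and angle between cap's own z axis and vertical below 0.06 rad and linear speed of cap below 0.02 m/s); the robot touches nothing.
It fails at once if the cap is forced against the pot with more than 45 N, pushing and twisting contacts added up (contact force between cap and pot above 45 N).
It fails at once if a bystander is moved by more than 20 mm (distance of any of solder_spool, screw_tin, loupe, label_box, side_cutters from where it was at the start of the episode above 0.02 m).
It also fails if it takes over 64 s, if anything falls off the work surface, if the arm or the gripper's body presses on something with over 40 N, if the wrist force passes 120 N, or if a joint passes its speed limit or range.

## Working session

There is one attempt and no reset: what is moved stays moved. The work goes in short steps, Python scripts to look and compute and a tool call to move; the robot and the scene stay as the last step left them, time stands still between calls to the robot, and variables do not carry over. Pictures are saved under pics/ and viewed, at most 10 in all, crops included, and the job is handed in when it is done.

Besides the shell and the picture viewer there is one more tool, called after "Emit:" by a JSON object that holds its "method" and its "body". carry_out: Moves the arm, as the interface text tells. Its arguments: {"type":"object","properties":{"linear":{"type":"array","items":{"type":"array","items":{"type":"number"}}},"angular":{"type":"array","items":{"type":"array","items":{"type":"number"}}},"claw":{"type":"array","items":{"type":"number"}},"squeeze":{"type":"number"}},"required":["linear","angular","claw"]}

```bash
mkdir -p pics
cat > h.py <<'E'
import numpy as np, cv2
from workcell import ctrl
def K(c):
    f=240/np.tan(np.radians(c["fovy"])/2)
    return np.array([[f,0,c["cx"]],[0,f,c["cy"]],[0,0,1.]])
def ray(c,uv):
    p=cv2.undistortPoints(np.array([[uv]],float),K(c),np.array(c["D"]))[0,0]
    R=cv2.Rodrigues(np.array(c["rvec"],float))[0]; t=np.array(c["tvec"],float).ravel()
    return -R.T@t, R.T@np.array([p[0],p[1],1.])
def onz(c,uv,z):
    o,d=ray(c,uv); return o+d*(z-o[2])/d[2]
def ondepth(c,uv):
    o,d=ray(c,uv); return o+d*c["depth"][int(uv[1]),int(uv[0])]
def cloud(c):
    v,u=np.mgrid[0:480,0:640]
    p=cv2.undistortPoints(np.stack([u,v],-1).reshape(-1,1,2).astype(float),K(c),np.array(c["D"])).reshape(480,640,2)
    R=cv2.Rodrigues(np.array(c["rvec"],float))[0]; t=np.array(c["tvec"],float).ravel()
    P=np.dstack([p,np.ones((480,640))])*c["depth"][...,None]
    return (P-t)@R
E
python3 - <<'E'
from h import *
import pickle
cs={n:ctrl.camera(n) for n in("scene","side","wrist")}
pickle.dump(cs,open("c0.pkl","wb"))
a=[cs["scene"]["image"],cs["side"]["image"]]
cv2.imwrite("pics/scene0.png",a[0]);cv2.imwrite("pics/side0.png",a[1]);cv2.imwrite("pics/wrist0.png",cs["wrist"]["image"])
for n,c in cs.items(): print(n,ray(c,(320,240)),c["fovy"])
s=ctrl.observe();print(s,ctrl.tcp_to_grasp)
E
```

```text
scene (array([-0.10290863, -0.43994019,  0.49327175]), array([ 0.77151479,  0.42693879, -0.47169054])) 53.651819384217575
side (array([ 0.10456178, -0.91432123,  0.87151594]), array([ 0.36543696,  0.67865589, -0.63717338])) 46.55824069596024
wrist (array([0.04775604, 0.55446915, 0.37315233]), array([ 0.29508123, -0.07501786, -0.95257544])) 69.39627876337138
{'time': 0.15, 'qpos': array([ 1.25341568e+00,  3.51126421e-01,  1.65221999e+00, -1.42865087e-05,
        1.13911934e+00, -8.46422942e-02]), 'joint_vel': array([-5.87547179e-05, -2.44573181e-03, -1.61137272e-03, -6.07107194e-04,
        1.38313386e-03, -2.72127875e-04]), 'effort': array([ 4.99595740e-05, -5.06247103e+01, -2.91504282e+01, -1.60357977e-04,
        3.31876588e-03, -1.25679281e-05]), 'tool_pos': array([0.12677395, 0.53492388, 0.20259617]), 'orientation': array([-3.14072158e+00, -6.08886010e-05,  2.90886026e+00]), 'contact_force': array([0.08523802, 0.21197483, 0.47999607]), 'moment': array([-0.05582236, -0.04483286,  0.01918492]), 'gripper_force': 0.0, 'width': 0.08529061670628227} -0.0187
```

View pics/scene0.png

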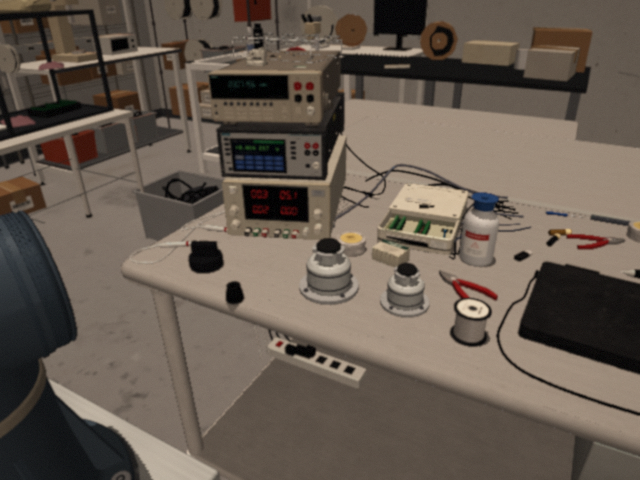

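View pics/side0.png

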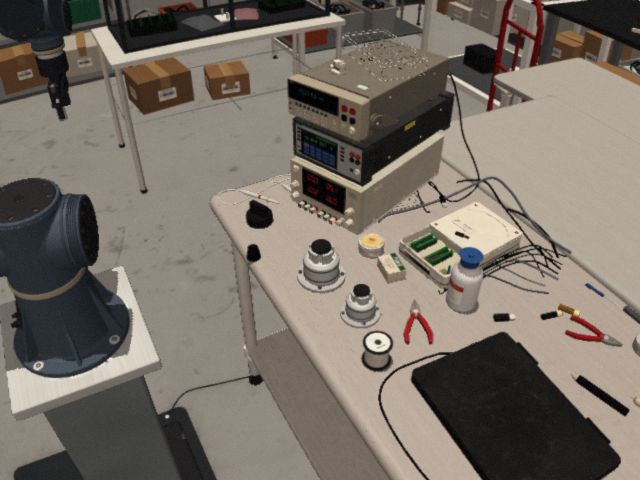

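The scene picture shows these candidates:
- **Caps:** the cap with the bar grip is at scene (206,255) / side (260,213). The small black thing at scene (234,292) is the loupe.
- **Pots:** the larger pot is at scene (329,270) / side (322,268). The smaller look-alike is at scene (405,290).

I'll confirm with one enlarged crop and measure.

Run:
```python
from h import *
import pickle
cs=pickle.load(open("c0.pkl","rb"))
a=cv2.resize(cs["side"]["image"][195:325,225:395],None,fx=4,fy=4,interpolation=cv2.INTER_CUBIC)
cv2.imwrite("pics/crop0.png",a)
for n,cap,pot in(("scene",(206,255),(329,270)),("side",(260,213),(322,268))):
    c=cs[n];W=cloud(c)
    for nm,p,r in(("cap",cap,32),("pot",pot,40),("small",(405,290) if n=="scene" else (361,305),32)):
        w=W[p[1]-r:p[1]+r,p[0]-r:p[0]+r].reshape(-1,3)
        w=w[(np.abs(w[:,2])<.2)]
        ctr=ondepth(c,p)[:2]
        w=w[np.hypot(*(w[:,:2]-ctr).T)<.075]
        print(n,nm,ctr.round(3),"zmax",np.percentile(w[:,2],99.5).round(4),"zmin",np.percentile(w[:,2],3).round(4))
        for lo,hi in((.006,.012),(.02,.03),(.035,.06),(.064,.07),(.08,.09),(.09,.11)):
            q=w[(w[:,2]>lo)&(w[:,2]<hi)]
            if len(q)>15:
                e=np.percentile(q[:,:2],[1,99],0)
                from scipy.optimize import least_squares
                print("  ",lo,len(q),e.round(4).tolist(), "minrect",[np.round(x,4) for x in cv2.minAreaRect((q[:,:2]*1000).astype(np.float32))])
```

```text
scene cap [0.503 0.155] zmax 0.0542 zmin -0.0014
   0.006 87 [[0.4727, 0.128], [0.5244, 0.1778]] minrect [array([491.2725, 148.0453]), array([30.6352, 65.4152]), np.float64(42.428)]
   0.02 317 [[0.4738, 0.1286], [0.5322, 0.1871]] minrect [array([499.3464, 153.9742]), array([51.5076, 64.1181]), np.float64(45.7916)]
   0.035 288 [[0.4894, 0.1361], [0.5196, 0.1814]] minrect [array([503.9441, 159.5351]), array([16.2374, 50.5424]), np.float64(23.8351)]
scene pot [ 0.518 -0.113] zmax 0.097 zmin -0.001
   0.006 599 [[0.492, -0.1498], [0.5848, -0.0457]] minrect [array([ 533.6582, -103.1358]), array([ 83.3737, 107.9463]), np.float64(29.0378)]
   0.02 212 [[0.5054, -0.1365], [0.5601, -0.0676]] minrect [array([ 527.5692, -109.7629]), array([38.1057, 79.5765]), np.float64(35.4727)]
   0.035 643 [[0.5057, -0.136], [0.567, -0.0625]] minrect [array([ 534.4774, -104.1774]), array([55.5089, 79.7599]), np.float64(35.758)]
   0.064 51 [[0.5178, -0.1192], [0.5401, -0.0864]] minrect [array([ 526.1038, -105.6743]), array([19.2324, 36.9909]), np.float64(24.4094)]
   0.08 218 [[0.5172, -0.1247], [0.5628, -
[... 2080 characters left out ...]
]] minrect [array([ 543.6815, -100.9003]), array([41.4648, 41.3986]), np.float64(60.9322)]
side small [ 0.552 -0.259] zmax 0.0756 zmin -0.0035
   0.006 184 [[0.5221, -0.2821], [0.6035, -0.2082]] minrect [array([ 557.8796, -250.4822]), array([63.1235, 82.8187]), np.float64(57.3387)]
   0.02 95 [[0.5316, -0.2737], [0.582, -0.2308]] minrect [array([ 552.9146, -256.8738]), array([27.0952, 60.4341]), np.float64(56.8691)]
   0.035 393 [[0.5323, -0.2718], [0.5893, -0.2161]] minrect [array([ 545.428 , -270.0323]), array([109.1458,  60.578 ]), np.float64(59.4067)]
   0.064 86 [[0.5402, -0.2624], [0.5835, -0.2198]] minrect [array([ 561.1783, -243.039 ]), array([37.7998, 42.9211]), np.float64(50.1528)]
```

View pics/crop0.png

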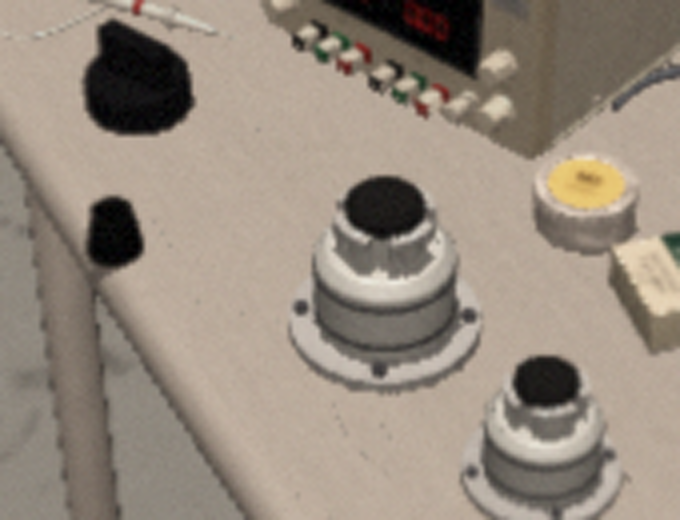

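The crop shows the cap with its bar grip at (138,80), the larger four-holed pot at (385,290) and the smaller pot at (545,440). The measured foot is about 107 mm against 83 mm, so the left pot is the one I need. The cap is at about (0.504, 0.158) with its bar near 114°, and the pot is at about (0.543, -0.100). Next: a move helper and a check for obstacles.

```bash
cat >> h.py <<'E'
from scipy.spatial.transform import Rotation as Rt
def plan(pos,yaw_deg,n=5,wait=0):
    """rows from observed pose to tool-down pose at pos,yaw"""
    s=ctrl.observe(); p=np.array(s["tool_pos"]); R=Rt.from_euler("xyz",s["orientation"])
    T=Rt.from_euler("xyz",[np.pi,0,np.radians(yaw_deg)])
    rv=(R.inv()*T).as_rotvec(); d=(np.array(pos)-p)/n
    L=[];A=np.degrees(rv/n)
    for i in range(n):
        Ri=R*Rt.from_rotvec(rv*i/n); L.append((Ri.inv().apply(d)*1000).round(1).tolist())
    print("step mm",np.linalg.norm(d)*1000,"from",p.round(4),"yaw",np.degrees(s["orientation"][2]).round(2))
    print("linear",L); print("angular",[A.round(2).tolist()]*n)
E
python3 - <<'E'
from h import *
import pickle
cs=pickle.load(open("c0.pkl","rb"))
for n in("scene","side"):
    w=cloud(cs[n]).reshape(-1,3)
    w=w[(w[:,2]>.1)&(w[:,2]<.6)&(w[:,0]>.1)&(w[:,0]<.85)&(abs(w[:,1])<.6)]
    # occupied 5cm cells, max height
    cells={}
    for q in w:
        k=tuple((q[:2]//.05*5).astype(int)); cells.setdefault(k,[]).append(q[2])
    print(n,{(int(k[0]),int(k[1])):round(float(max(v)),2) for k,v in cells.items() if len(v)>5})
plan([.504,.158,.16],114,13)
E
```

```text
scene {(80, 25): 0.4, (80, 20): 0.4, (80, 15): 0.4, (80, 10): 0.4, (80, 5): 0.4, (75, 10): 0.4, (75, 5): 0.4, (70, 15): 0.39, (70, 10): 0.39, (75, 20): 0.36, (75, 15): 0.36, (70, 20): 0.36, (80, 0): 0.35, (75, 0): 0.35, (70, 5): 0.36, (65, 20): 0.36, (65, 15): 0.36, (70, 0): 0.36, (65, 10): 0.36, (60, 15): 0.36, (65, 5): 0.36, (60, 10): 0.36, (65, 0): 0.36, (65, -5): 0.36, (70, -5): 0.35, (60, 5): 0.35, (60, 20): 0.25, (75, -30): 0.14, (75, -35): 0.14, (70, -35): 0.14, (10, -5): 0.33}
side {(10, 25): 0.6, (10, 30): 0.59, (10, 35): 0.58, (10, 40): 0.57, (15, 40): 0.56, (15, 45): 0.55, (15, 50): 0.53, (10, 45): 0.48, (10, 50): 0.47, (80, 25): 0.4, (80, 20): 0.4, (80, 15): 0.4, (15, 55): 0.4, (75, 10): 0.4, (80, 10): 0.4, (75, 15): 0.39, (75, 20): 0.35, (80, 5): 0.4, (70, 15): 0.39, (75, 5): 0.4, (70, 10): 0.39, (70, 20): 0.36, (65, 20): 0.36, (65, 15): 0.36, (10, 55): 0.34, (60, 20): 0.35, (60, 15): 0.36, (65, 10): 0.36, (60, 10): 0.36, (70, 5): 0.36, (80, 0): 0.35, (75, 0): 0.35, (65, 5): 0.36, (70, 0): 0.36, (60, 5): 0.35, (65, 0): 0.36, (65, -5): 0.36, (70, -5): 0.35, (75, -5): 0.14, (10, -5): 0.32, (10, 0): 0.31, (75, -30): 0.14, (75, -35): 0.14, (70, -35): 0.14}
step mm 41.15100928071818 from [0.1268 0.5349 0.2026] yaw 166.67
linear [[-34.9, -21.5, 3.3], [-36.4, -19.0, 3.3], [-37.6, -16.4, 3.3], [-38.7, -13.7, 3.3], [-39.5, -10.9, 3.3], [-40.2, -8.1, 3.3], [-40.7, -5.2, 3.3], [-41.0, -2.3, 3.3], [-41.0, 0.6, 3.3], [-40.9, 3.4, 3.3], [-40.5, 6.3, 3.3], [-40.0, 9.2, 3.3], [-39.2, 12.0, 3.3]]
angular [[-0.0, 0.0, 4.05], [-0.0, 0.0, 4.05], [-0.0, 0.0, 4.05], [-0.0, 0.0, 4.05], [-0.0, 0.0, 4.05], [-0.0, 0.0, 4.05], [-0.0, 0.0, 4.05], [-0.0, 0.0, 4.05], [-0.0, 0.0, 4.05], [-0.0, 0.0, 4.05], [-0.0, 0.0, 4.05], [-0.0, 0.0, 4.05], [-0.0, 0.0, 4.05]]
```

Emit:
{"method": "carry_out", "body": {"linear": [[-35, -21.5, 0], [-36.4, -19, 0], [-37.6, -16.4, 0], [-38.7, -13.7, 0], [-39.5, -11, 0]], "angular": [[0, 0, 4], [0, 0, 4], [0, 0, 4], [0, 0, 4], [0, 0, 4]], "claw": [1, 1, 1, 1, 1]}}

```text
time: 0.57
tool_pos: [0.2731, 0.3887, 0.2029]
orientation: [-3.141, 0.0, 2.557]
contact_force: [1.0, 0.0, 0.1]
width: 0.0852
gripper_force: 0.0
```

Emit:
{"method": "carry_out", "body": {"linear": [[-40, -8, 2], [-40.5, -5, 2], [-41, -2.3, 2], [-41, 0.6, 2], [-41, 3.4, 2]], "angular": [[0, 0, 4], [0, 0, 4], [0, 0, 4], [0, 0, 4], [0, 0, 4]], "claw": [1, 1, 1, 1, 1]}}

```text
time: 0.98
tool_pos: [0.4193, 0.2449, 0.1929]
orientation: [3.142, -0.0, 2.207]
contact_force: [0.2, 0.6, -0.3]
width: 0.0854
gripper_force: 0.0
```

Run:
```python
from h import *
plan([.504,.158,.18],114,5)
```

```text
step mm 24.414397606191404 from [0.4193 0.2449 0.1929] yaw 126.46
linear [[-24.1, 3.3, 2.6], [-23.9, 4.3, 2.6], [-23.7, 5.4, 2.6], [-23.4, 6.4, 2.6], [-23.1, 7.4, 2.6]]
angular [[0.0, -0.0, 2.49], [0.0, -0.0, 2.49], [0.0, -0.0, 2.49], [0.0, -0.0, 2.49], [0.0, -0.0, 2.49]]
```

Emit:
{"method": "carry_out", "body": {"linear": [[-24, 3.3, 2.6], [-24, 4.3, 2.6], [-23.7, 5.4, 2.6], [-23.4, 6.4, 2.6], [-23, 7.4, 2.6]], "angular": [[0, 0, 2.5], [0, 0, 2.5], [0, 0, 2.5], [0, 0, 2.5], [0, 0, 2.5]], "claw": [1, 1, 1, 1, 1]}}

```text
time: 1.4
tool_pos: [0.5039, 0.159, 0.1797]
orientation: [-3.141, -0.0, 1.99]
contact_force: [-0.4, 1.6, 0.0]
width: 0.0848
gripper_force: 0.0
```

Run:
```python
from h import *
c=ctrl.camera("wrist"); cv2.imwrite("pics/w1.png",c["image"])
w=cloud(c).reshape(-1,3)
w=w[np.hypot(w[:,0]-.504,w[:,1]-.158)<.06]
print(len(w))
for lo,hi in((.02,.03),(.045,.06)):
    q=w[(w[:,2]>lo)&(w[:,2]<hi)]
    print(lo,len(q),[np.round(x,2) for x in cv2.minAreaRect((q[:,:2]*1000).astype(np.float32))],np.percentile(q,[1,50,99],0).round(4).tolist())
s=ctrl.observe();print(s["tool_pos"],s["orientation"],s["qpos"])
```

```text
47570
0.02 2614 [array([504.45, 162.72]), array([66.09, 65.07]), np.float64(23.14)] [[0.4732, 0.131, 0.0216], [0.5007, 0.1648, 0.0237], [0.5363, 0.1939, 0.0257]]
0.045 1007 [array([504.76, 162.35]), array([15.58, 51.22]), np.float64(24.54)] [[0.4895, 0.1385, 0.0483], [0.5043, 0.1635, 0.0524], [0.5198, 0.1865, 0.0543]]
[0.50611599 0.15664886 0.17928071] [3.14151883e+00 1.09881915e-03 1.98569537e+00] [ 2.12868608e-01  3.40894489e-01  1.72954037e+00 -1.20970656e-03
  1.07086530e+00 -2.01450743e-01]
```

View pics/w1.png

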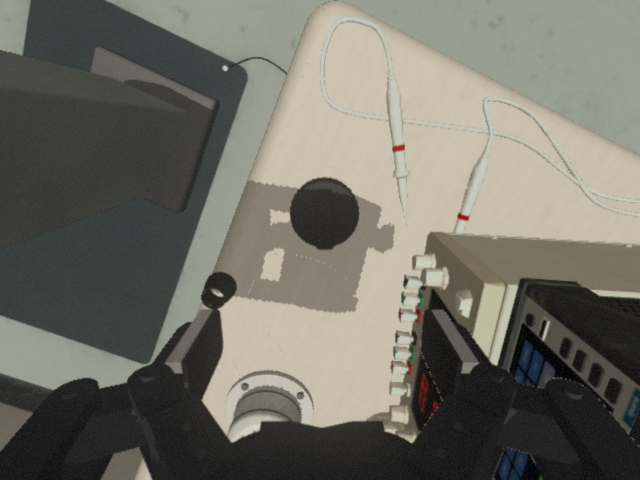

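The wrist picture shows the cap at (325,213), the loupe at (219,290) and the pot's foot at (270,405). The cap's axis is at (0.5046, 0.1625) and its bar is at 114.5°.

Run:
```python
from h import *
plan([.5046,.1625,.029],114.5,5)
```

```text
step mm 30.080443068377964 from [0.5061 0.1566 0.1793] yaw 113.77
linear [[1.2, 0.2, 30.1], [1.2, 0.2, 30.1], [1.2, 0.2, 30.1], [1.2, 0.2, 30.1], [1.2, 0.2, 30.1]]
angular [[0.0, 0.01, -0.15], [0.0, 0.01, -0.15], [0.0, 0.01, -0.15], [0.0, 0.01, -0.15], [0.0, 0.01, -0.15]]
```

Emit:
{"method": "carry_out", "body": {"linear": [[3, 0.2, 5], [3, 0.2, 20], [0, 0.4, 30], [0, 0.2, 30], [0, 0, 30]], "angular": [[0, 0, -0.4], [0, 0, -0.4], [0, 0, 0], [0, 0, 0], [0, 0, 0]], "claw": [0.6, 0.5, 0.5, 0.5, 0.5], "squeeze": 50}}

```text
time: 1.87
tool_pos: [0.5009, 0.1667, 0.0637]
orientation: [3.141, -0.0, 2.008]
contact_force: [-0.8, 0.4, -0.2]
width: 0.0428
gripper_force: 0.0
```

Emit:
{"method": "carry_out", "body": {"linear": [[0, 0, 20], [0, 0, 10], [0, 0, 5], [0, 0, 0]], "angular": [[0, 0, 0], [0, 0, 0], [0, 0, 0], [0, 0, 0]], "claw": [0.5, 0.5, 0.5, 0.5]}}

```text
time: 2.2
tool_pos: [0.5012, 0.1663, 0.0296]
orientation: [-3.141, -0.0, 2.007]
contact_force: [0.2, -0.1, 0.1]
width: 0.0423
gripper_force: 0.0
```

Emit:
{"method": "carry_out", "body": {"linear": [[-3, 1, 0], [-2, 0.5, 0], [0, 0, 0], [0, 0, 0], [0, 0, 0]], "angular": [[0, 0, 0.2], [0, 0, 0.2], [0, 0, 0], [0, 0, 0], [0, 0, 0]], "claw": [0.5, 0.5, 0, 0, 0], "squeeze": 60}}

```text
time: 2.62
tool_pos: [0.5054, 0.162, 0.0305]
orientation: [3.141, 0.0, 1.999]
contact_force: [0.3, -0.1, -0.1]
width: 0.0073
gripper_force: 0.0
```

Emit:
{"method": "carry_out", "body": {"linear": [[0, 0, 0], [0, 0, -5], [0, 0, -20], [0, 0, -40], [0, 0, -40]], "angular": [[0, 0, 0], [0, 0, 0], [0, 0, 0], [0, 0, 0], [0, 0, 0]], "claw": [0, 0, 0, 0, 0]}}

```text
time: 3.03
tool_pos: [0.5041, 0.1619, 0.1358]
orientation: [-3.139, -0.001, 1.999]
contact_force: [0.3, 0.7, -0.3]
width: 0.0
gripper_force: 0.0
```

Run:
```python
from h import *
s=ctrl.observe();print({k:np.round(s[k],4) for k in("time","tool_pos","orientation","width","gripper_force","contact_force","qpos")})
plan([.47,-.04,.19],150,5)
plan([.543,-.100,.19],114,7)
```

```text
{'time': np.float64(3.0333), 'tool_pos': array([0.5041, 0.1619, 0.1358]), 'orientation': array([-3.1389e+00, -6.0000e-04,  1.9995e+00]), 'width': np.float64(0.0), 'gripper_force': np.float64(0.0), 'contact_force': array([ 0.2896,  0.6749, -0.3036]), 'qpos': array([ 0.2227,  0.3971,  1.7686,  0.    ,  0.9786, -0.206 ])}
step mm 42.35622480121686 from [0.5041 0.1619 0.1358] yaw 114.56
linear [[-33.9, -23.0, -10.8], [-30.8, -27.0, -10.8], [-27.2, -30.6, -10.8], [-23.2, -33.7, -10.8], [-18.9, -36.3, -10.8]]
angular [[-0.03, -0.02, -7.09], [-0.03, -0.02, -7.09], [-0.03, -0.02, -7.09], [-0.03, -0.02, -7.09], [-0.03, -0.02, -7.09]]
step mm 38.603541471780126 from [0.5041 0.1619 0.1358] yaw 114.56
linear [[-36.3, -10.5, -7.7], [-36.3, -10.5, -7.7], [-36.4, -10.4, -7.7], [-36.4, -10.4, -7.7], [-36.4, -10.3, -7.7], [-36.4, -10.3, -7.7], [-36.4, -10.2, -7.7]]
angular [[-0.02, -0.0, 0.08], [-0.02, -0.0, 0.08], [-0.02, -0.0, 0.08], [-0.02, -0.0, 0.08], [-0.02, -0.0, 0.08], [-0.02, -0.0, 0.08], [-0.02, -0.0, 0.08]]
```

The grasp missed and the fingers closed on nothing, so I'll look again.

Run:
```python
from h import *
a=[]
for n in("wrist","side","scene"):
    c=ctrl.camera(n); w=cloud(c).reshape(-1,3)
    if n=="side": im=cv2.resize(c["image"][165:295,190:330],(560,520),interpolation=cv2.INTER_CUBIC)
    if n=="wrist": im0=cv2.resize(c["image"],(0,0),fx=.5,fy=.5)
    w=w[np.hypot(w[:,0]-.504,w[:,1]-.162)<.045]
    for lo,hi in((.02,.028),(.045,.06)):
        q=w[(w[:,2]>lo)&(w[:,2]<hi)]
        if len(q)>10: print(n,lo,len(q),[np.round(x,2) for x in cv2.minAreaRect((q[:,:2]*1000).astype(np.float32))],np.percentile(q[:,2],[1,50,99]).round(4))
cv2.imwrite("pics/m1.png",im)
print(ctrl.observe()["tool_pos"])
```

```text
wrist 0.02 3301 [array([504.77, 162.68]), array([66.86, 64.88]), np.float64(24.41)] [0.0216 0.0237 0.0254]
wrist 0.045 1330 [array([504.64, 162.45]), array([15.93, 51.08]), np.float64(24.57)] [0.0479 0.0524 0.0541]
side 0.02 189 [array([502.12, 150.47]), array([53.4 , 64.38]), np.float64(71.36)] [0.0201 0.0226 0.0277]
side 0.045 107 [array([503.49, 157.12]), array([20.34, 54.31]), np.float64(20.35)] [0.0452 0.0499 0.0555]
scene 0.02 298 [array([498.82, 153.63]), array([50.14, 64.02]), np.float64(44.37)] [0.0202 0.0241 0.0278]
scene 0.045 171 [array([504.21, 160.2 ]), array([17.02, 50.72]), np.float64(22.78)] [0.0451 0.052  0.0546]
[0.50672406 0.16249481 0.13829792]
```

View pics/m1.png

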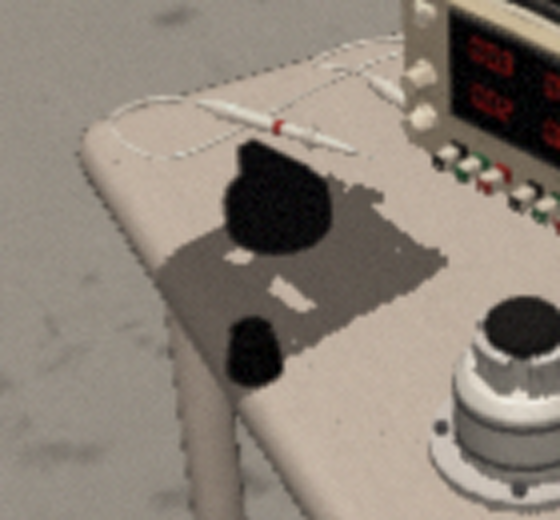

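The cap hasn't moved, but the gripper isn't in this crop, where the reported TCP should appear. I'll project the TCP into the full view.

Run:
```python
from h import *
s=ctrl.observe();p=np.array(s["tool_pos"])
out=[]
for n in("side","scene","wrist"):
    c=ctrl.camera(n); im=c["image"].copy()
    R=Rt.from_euler("xyz",s["orientation"]).as_matrix()
    for q,col in((p,(0,0,255)),(p-R[:,2]*.1,(0,255,0)),(p-R[:,2]*.25,(255,0,0))):
        uv=cv2.projectPoints(q[None],np.array(c["rvec"],float),np.array(c["tvec"],float),K(c),np.array(c["D"]))[0].ravel()
        print(n,uv.round(0)); cv2.circle(im,tuple(int(x) for x in uv),5,col,2)
    out.append(im)
sm=[cv2.resize(o,(400,300)) for o in out]
cv2.imwrite("pics/f1.png",np.vstack([np.hstack(sm[:2]),np.hstack([sm[2],0*sm[2]])]))
```

```text
side [255. 174.]
side [252. 138.]
side [247.  77.]
scene [197. 202.]
scene [189. 151.]
scene [176.  64.]
wrist [325. 291.]
wrist [327. 463.]
wrist [ 319. -469.]
```

View pics/f1.png

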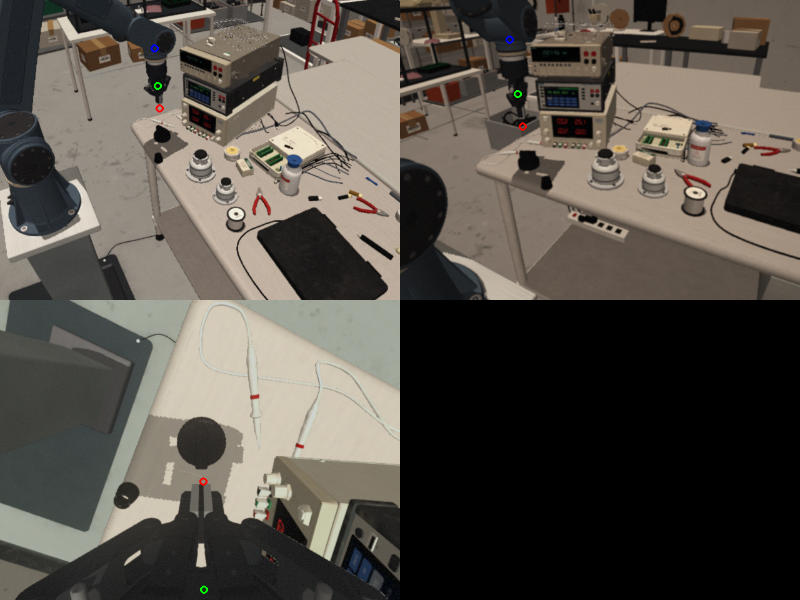

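Run:
```python
from h import *
s=ctrl.observe();p=np.array(s["tool_pos"]);print(p,s["width"])
for n in("side","scene","wrist"):
    c=ctrl.camera(n); w=cloud(c).reshape(-1,3)
    w=w[(np.hypot(w[:,0]-p[0],w[:,1]-p[1])<.06)&(w[:,2]>.07)&(w[:,2]<.4)]
    print(n,len(w))
    for z in np.arange(.12,.22,.01):
        q=w[(w[:,2]>=z)&(w[:,2]<z+.01)]
        if len(q): print("  %.2f"%z,len(q),np.median(q,0).round(3),np.ptp(q,0).round(3))
```

```text
[0.50450269 0.16192795 0.13432358] -0.0001048285871295592
side 2367
  0.16 22 [0.504 0.154 0.166] [0.027 0.019 0.009]
  0.17 37 [0.499 0.152 0.175] [0.029 0.018 0.009]
  0.18 49 [0.501 0.153 0.185] [0.03 0.02 0.01]
  0.19 43 [0.502 0.153 0.195] [0.032 0.018 0.01 ]
  0.20 43 [0.507 0.151 0.207] [0.064 0.028 0.01 ]
  0.21 104 [0.5   0.153 0.215] [0.078 0.036 0.01 ]
scene 4726
  0.16 36 [0.501 0.155 0.166] [0.023 0.019 0.008]
  0.17 69 [0.497 0.154 0.175] [0.026 0.019 0.01 ]
  0.18 69 [0.497 0.153 0.185] [0.027 0.021 0.01 ]
  0.19 75 [0.496 0.153 0.194] [0.032 0.021 0.01 ]
  0.20 56 [0.5   0.152 0.205] [0.064 0.023 0.01 ]
  0.21 128 [0.482 0.151 0.216] [0.079 0.032 0.01 ]
wrist 53754
  0.16 186 [0.5   0.173 0.169] [0.022 0.012 0.005]
  0.17 719 [0.499 0.172 0.175] [0.025 0.013 0.01 ]
  0.18 895 [0.5   0.172 0.185] [0.025 0.013 0.01 ]
  0.19 1187 [0.502 0.171 0.197] [0.025 0.025 0.01 ]
  0.20 2094 [0.503 0.172 0.207] [0.058 0.035 0.01 ]
  0.21 7831 [0.503 0.17  0.217] [0.08  0.052 0.01 ]
```

The fingertips are seen at z≈0.162 while the state says about 0.136, so they really end about 25 mm higher than reported. The xy agrees. The fingers closed above the bar, so I'll go about 25 mm lower this time, watching the force.

Emit:
{"method": "carry_out", "body": {"linear": [[0, 0, 0], [0, 0, 0], [0, 0, 20], [0, 0, 30], [0, 0, 30]], "angular": [[0, 0, 0], [0, 0, 0], [0, 0, 0], [0, 0, 0], [0, 0, 0]], "claw": [0.5, 0.5, 0.5, 0.5, 0.5]}}

```text
time: 3.9
tool_pos: [0.5056, 0.1622, 0.0545]
orientation: [3.14, 0.0, 2.0]
contact_force: [1.1, 0.0, 0.2]
width: 0.0425
gripper_force: 0.0
```

Emit:
{"method": "carry_out", "body": {"linear": [[0, 0, 25], [0, 0, 10], [0, 0, 6], [0, 0, 4], [0, 0, 0]], "angular": [[0, 0, 0], [0, 0, 0], [0, 0, 0], [0, 0, 0], [0, 0, 0]], "claw": [0.5, 0.5, 0.5, 0.5, 0.5]}}

```text
time: 4.32
tool_pos: [0.5055, 0.1622, 0.0103]
orientation: [3.141, 0.0, 1.999]
contact_force: [-0.5, 0.6, -0.7]
width: 0.0425
gripper_force: 0.0
```

```bash
cat >> h.py <<'E'
def fingers(r=.03,zlo=.03,cams=("side","scene")):
    s=ctrl.observe();p=np.array(s["tool_pos"]);print("tool",p.round(4),"yaw",np.degrees(s["orientation"][2]).round(2),"w",round(float(s["width"]),4),"F",np.round(s["contact_force"],1))
    for n in cams:
        c=ctrl.camera(n); w=cloud(c).reshape(-1,3)
        w=w[(np.hypot(w[:,0]-p[0],w[:,1]-p[1])<r)&(w[:,2]>zlo)&(w[:,2]<.2)]
        h=np.histogram(w[:,2],np.arange(0,.1,.005))[0]; print(n,h)
E
python3 - <<'E'
from h import *
fingers(.045)
E
```

```text
tool [0.5055 0.1622 0.0103] yaw 114.56 w 0.0425 F [-0.5  0.6 -0.7]
side [ 0  0  0  0  0  0 18 20 42 55 71 30 32 26 30 24 21 41 34]
scene [ 0  0  0  0  0  0 41 36 43 63 99 48 41 49 44 33 16 24 33]
```

Emit:
{"method": "carry_out", "body": {"linear": [[0, 0, 4], [0, 0, 0], [0, 0, 0], [0, 0, 0], [0, 0, 0]], "angular": [[0, 0, 0], [0, 0, 0], [0, 0, 0], [0, 0, 0], [0, 0, 0]], "claw": [0.5, 0, 0, 0, 0], "squeeze": 60}}

```text
time: 4.83
tool_pos: [0.5054, 0.1621, 0.0065]
orientation: [3.141, 0.0, 1.999]
contact_force: [-1.5, 0.1, 6.1]
width: 0.0148
gripper_force: 59.3
```

Run:
```python
from h import *
s=ctrl.observe();print({k:np.round(s[k],4) for k in("time","tool_pos","orientation","width","gripper_force","contact_force","moment")})
```

```text
{'time': np.float64(4.8333), 'tool_pos': array([0.5054, 0.1621, 0.0065]), 'orientation': array([3.1410e+00, 1.0000e-04, 1.9995e+00]), 'width': np.float64(0.0148), 'gripper_force': np.float64(59.2669), 'contact_force': array([-1.4772,  0.1469,  6.1193]), 'moment': array([-0.0794,  0.2419, -0.0285])}
```

Gripped at 15 mm wide and 59 N. With the cap on the bench the tool reads 0.0065, so cap z = tool z − 0.0065. I'll lift it, then hover beyond the pot so the wrist camera can see the collar from above.

Emit:
{"method": "carry_out", "body": {"linear": [[0, 0, -10], [0, 0, -35], [0, 0, -40], [0, 0, -40], [0, 0, -35]], "angular": [[0, 0, 0], [0, 0, 0], [0, 0, 0], [0, 0, 0], [0, 0, 0]], "claw": [0, 0, 0, 0, 0]}}

```text
time: 5.25
tool_pos: [0.5049, 0.162, 0.169]
orientation: [3.141, 0.0, 2.0]
contact_force: [0.5, 0.5, -1.5]
width: 0.0146
gripper_force: 58.8
```

Run:
```python
from h import *
s=ctrl.observe();print(s["width"],s["gripper_force"],s["contact_force"])
plan([.49,-.03,.175],100,5)
```

```text
0.01459852193775112 58.79591703414917 [ 0.53903688  0.5465957  -1.45429086]
step mm 38.54134155601431 from [0.5049 0.162  0.169 ] yaw 114.56
linear [[-33.7, -18.7, -1.2], [-34.6, -16.9, -1.2], [-35.4, -15.2, -1.2], [-36.1, -13.3, -1.2], [-36.8, -11.5, -1.2]]
angular [[0.01, 0.0, 2.91], [0.01, 0.0, 2.91], [0.01, 0.0, 2.91], [0.01, 0.0, 2.91], [0.01, 0.0, 2.91]]
```

Emit:
{"method": "carry_out", "body": {"linear": [[-33.7, -18.7, -1], [-34.6, -17, -1], [-35.4, -15, -1], [-36, -13.3, -1], [-36.8, -11.5, -1]], "angular": [[0, 0, 3], [0, 0, 3], [0, 0, 3], [0, 0, 3], [0, 0, 3]], "claw": [0, 0, 0, 0, 0]}}

```text
time: 5.67
tool_pos: [0.489, -0.0314, 0.1717]
orientation: [3.141, 0.0, 1.735]
contact_force: [1.2, -0.4, -1.3]
width: 0.0146
gripper_force: 58.9
```

Run:
```python
from h import *
plan([.543,-.19,.175],90,5)
```

```text
step mm 33.52189760432095 from [ 0.489  -0.0314  0.1717] yaw 99.44
linear [[-33.1, 5.5, -0.6], [-32.9, 6.5, -0.7], [-32.6, 7.6, -0.7], [-32.4, 8.7, -0.7], [-32.1, 9.8, -0.7]]
angular [[0.0, 0.0, 1.89], [0.0, 0.0, 1.89], [0.0, 0.0, 1.89], [0.0, 0.0, 1.89], [0.0, 0.0, 1.89]]
```

Emit:
{"method": "carry_out", "body": {"linear": [[-33, 5.5, -1], [-33, 6.5, -1], [-32.6, 7.6, -1], [-32.4, 8.7, 0], [-32, 9.8, 0]], "angular": [[0, 0, 1.9], [0, 0, 1.9], [0, 0, 1.9], [0, 0, 1.9], [0, 0, 1.9]], "claw": [0, 0, 0, 0, 0]}}

```text
time: 6.08
tool_pos: [0.5441, -0.19, 0.1747]
orientation: [3.141, 0.0, 1.57]
contact_force: [-0.7, 1.2, -1.0]
width: 0.0145
gripper_force: 58.9
```

Emit:
{"method": "carry_out", "body": {"linear": [[0, 0, 0]], "angular": [[0, 0, 0]], "claw": [0]}}

```text
time: 6.17
tool_pos: [0.545, -0.1931, 0.1745]
orientation: [3.14, 0.002, 1.567]
contact_force: [0.3, 0.2, -0.9]
width: 0.0144
gripper_force: 59.0
```

```bash
cat > pot.py <<'E'
from h import *
import pickle
c=ctrl.camera("wrist"); pickle.dump(c,open("w2.pkl","wb"))
s=ctrl.observe();print(s["tool_pos"],np.degrees(s["orientation"]),s["qpos"])
w=cloud(c).reshape(-1,3); d=w[np.hypot(w[:,0]-.543,w[:,1]+.1)<.07]
for lo,hi in((.092,.104),(.08,.09),(.055,.065),(.004,.012)):
    q=d[(d[:,2]>lo)&(d[:,2]<hi)]
    if len(q)>9: print(lo,len(q),[np.round(x,2) for x in cv2.minAreaRect((q[:,:2]*1000).astype(np.float32))],cv2.minEnclosingCircle((q[:,:2]*1000).astype(np.float32)),np.median(q[:,2]))
# rectified top view at z=.085, 0.2 mm/px, x up? : u=world x, v=-world y, centre (.543,-.1)
n=400; g=(np.arange(n)-n/2)*.0002
X,Y=np.meshgrid(.543+g,-.1-g); P=np.stack([X,Y,0*X+.085],-1).reshape(-1,3)
uv=cv2.projectPoints(P,np.array(c["rvec"],float),np.array(c["tvec"],float),K(c),np.array(c["D"]))[0].reshape(n,n,2).astype(np.float32)
top=cv2.remap(c["image"],uv[...,0],uv[...,1],cv2.INTER_LINEAR)
cv2.imwrite("pics/top.png",np.hstack([top,cv2.resize(c["image"][:300,170:470],(400,400))]))
E
python3 pot.py
```

```text
[ 0.54416628 -0.19065548  0.17413187] [1.79992964e+02 1.73307977e-02 8.98756295e+01] [-4.17614820e-01  4.29055405e-01  1.61157529e+00 -2.54829383e-04
  1.10072754e+00 -4.15328766e-01]
0.092 3173 [array([545.16, -95.85]), array([41.91, 42.45]), np.float64(43.78)] ((545.1470336914062, -96.30562591552734), 21.79317855834961) 0.09535812033225867
0.08 1576 [array([545.39, -95.95]), array([55.18, 54.96]), np.float64(53.92)] ((545.5740966796875, -95.98885345458984), 28.776630401611328) 0.08473868821582797
0.055 3250 [array([545.42, -95.99]), array([77.07, 77.83]), np.float64(21.48)] ((545.1260986328125, -96.18072509765625), 39.31127166748047) 0.06007520239918729
0.004 3287 [array([545.24, -96.15]), array([108.85, 109.11]), np.float64(89.12)] ((545.0875244140625, -96.1572036743164), 55.13613510131836) 0.008721795299620645
```

View pics/top.png

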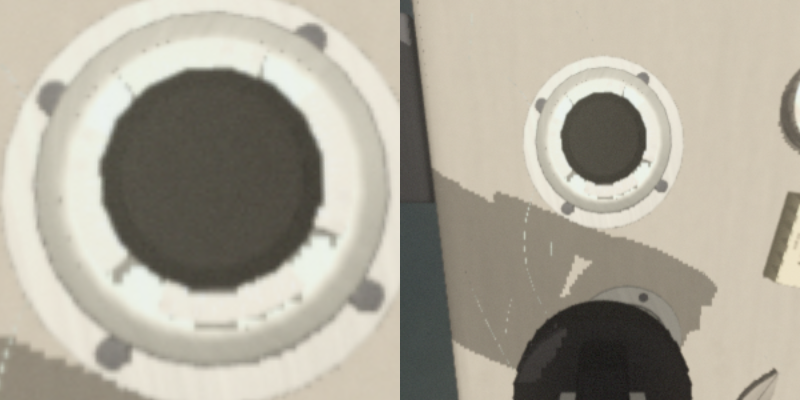

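The rectified top view shows the disc centred at about (211,180) with radial edge marks at (265,65), (120,82), (120,270) and (320,240). The pot's axis is at (0.5453, -0.0960). I'll find the gaps from the depth, as low spots in the 24.5–28 mm ring.

Run:
```python
from h import *
import pickle
c=pickle.load(open("w2.pkl","rb"));w=cloud(c).reshape(-1,3)
C=np.array([.5453,-.0960]); v=w[:,:2]-C; r=np.hypot(*v.T); a=np.degrees(np.arctan2(v[:,1],v[:,0]))%360
m=(r>.0235)&(r<.028)&(w[:,2]>.04)&(w[:,2]<.11)
for k in range(0,90,5):
    print(k,[(int(((w[:,2]<.080)&m&(abs(a-(k+90*j+2.5))<2.5)).sum()),int(((w[:,2]>.083)&(w[:,2]<.088)&m&(abs(a-(k+90*j+2.5))<2.5)).sum())) for j in range(4)])
# image brightness ring in top view, per angle
t=cv2.imread("pics/top.png",0)[:,:400]
pol=cv2.warpPolar(t,(160,360),(211.5,180),160,cv2.WARP_POLAR_LINEAR)  # angle clockwise in image = -world
ring=pol[:,118:138].astype(float)
fold=ring.mean(1); print("min angles world",[(int((-i)%360),round(fold[i])) for i in np.argsort(fold)[:24]])
print([round(x) for x in fold[::3]])
```

```text
0 [(0, 23), (0, 28), (0, 22), (0, 21)]
5 [(0, 21), (0, 23), (0, 24), (0, 20)]
10 [(0, 23), (0, 26), (0, 23), (0, 21)]
15 [(0, 22), (0, 24), (0, 22), (0, 18)]
20 [(0, 21), (0, 25), (0, 21), (0, 21)]
25 [(0, 23), (0, 21), (0, 21), (0, 20)]
30 [(0, 24), (0, 25), (0, 22), (0, 21)]
35 [(0, 24), (0, 27), (0, 21), (0, 20)]
40 [(3, 9), (12, 7), (19, 5), (1, 8)]
45 [(11, 0), (12, 0), (19, 0), (18, 0)]
50 [(11, 0), (10, 0), (17, 0), (19, 0)]
55 [(9, 0), (12, 0), (19, 0), (16, 0)]
60 [(10, 0), (9, 0), (17, 0), (19, 0)]
65 [(6, 17), (0, 17), (3, 12), (14, 12)]
70 [(0, 22), (0, 21), (0, 20), (0, 21)]
75 [(0, 24), (0, 23), (0, 20), (0, 22)]
80 [(0, 25), (0, 21), (0, 23), (0, 23)]
85 [(0, 24), (0, 18), (0, 21), (0, 24)]
min angles world [(335, 160), (225, 164), (224, 168), (226, 171), (336, 172), (334, 174), (223, 183), (227, 187), (333, 193), (337, 198), (222, 204), (228, 211), (332, 211), (66, 214), (338, 219), (67, 219), (132, 220), (221, 222), (65, 222), (331, 226), (133, 226), (131, 227), (339, 227), (229, 229)]
[232, 231, 230, 231, 231, 232, 231, 227, 172, 193, 234, 233, 238, 238, 238, 238, 235, 231, 231, 232, 232, 231, 231, 232, 232, 231, 229, 230, 230, 231, 232, 231, 230, 230, 231, 232, 231, 230, 235, 238, 238, 238, 238, 238, 211, 164, 204, 233, 234, 235, 234, 234, 234, 235, 234, 235, 235, 235, 235, 235, 235, 235, 234, 234, 236, 236, 235, 234, 238, 239, 239, 238, 239, 239, 239, 237, 220, 237, 237, 238, 237, 237, 237, 237, 237, 236, 236, 237, 236, 236, 236, 236, 234, 235, 236, 236, 235, 233, 214, 237, 239, 238, 238, 239, 239, 239, 237, 234, 234, 233, 234, 234, 233, 233, 233, 232, 233, 233, 232, 232]
```

The gaps' middles are at 54.5° mod 90, so the cap's bar should be at yaw 54.5°. That leaves room to turn clockwise to about 14°. Moving over the collar now.

Run:
```python
from h import *
ps=[]
for i in range(4):
    ctrl.camera("side"); ps.append(ctrl.observe()["tool_pos"])
print(np.round(ps,4).tolist())
plan([.5452,-.0968,.15],54.5,6)
```

```text
[[0.5437, -0.189, 0.174], [0.5436, -0.1881, 0.1741], [0.5436, -0.1875, 0.1741], [0.5437, -0.1873, 0.1742]]
step mm 15.620944355497713 from [ 0.5437 -0.1873  0.1742] yaw 90.13
linear [[15.1, 0.3, 4.0], [15.0, -1.3, 4.0], [14.8, -2.8, 4.0], [14.5, -4.3, 4.0], [13.9, -5.8, 4.0], [13.3, -7.2, 4.0]]
angular [[-0.0, -0.0, 5.94], [-0.0, -0.0, 5.94], [-0.0, -0.0, 5.94], [-0.0, -0.0, 5.94], [-0.0, -0.0, 5.94], [-0.0, -0.0, 5.94]]
```

Emit:
{"method": "carry_out", "body": {"linear": [[15, 0, 4], [15, -1.3, 4], [15, -2.8, 4], [14.5, -4.3, 4], [14, -5.8, 4]], "angular": [[0, 0, 6], [0, 0, 6], [0, 0, 6], [0, 0, 6], [0, 0, 6]], "claw": [0, 0, 0, 0, 0]}}

```text
time: 6.83
tool_pos: [0.545, -0.1109, 0.1541]
orientation: [-3.142, -0.0, 1.045]
contact_force: [-0.3, 0.2, -1.5]
width: 0.0147
gripper_force: 59.0
```

Emit:
{"method": "carry_out", "body": {"linear": [[13, -7, 4], [0, 0, 0], [0, 0, 0], [0, 0, 0], [0, 0, 0]], "angular": [[0, 0, 5.5], [0, 0, 0], [0, 0, 0], [0, 0, 0], [0, 0, 0]], "claw": [0, 0, 0, 0, 0]}}

```text
time: 7.25
tool_pos: [0.5459, -0.0984, 0.1504]
orientation: [3.141, -0.0, 0.954]
contact_force: [-0.5, -0.4, -0.8]
width: 0.0143
gripper_force: 59.0
```

Run:
```python
from h import *
for n in("side","scene"):
    c=ctrl.camera(n); s=ctrl.observe(); w=cloud(c).reshape(-1,3); w=w[np.hypot(w[:,0]-.545,w[:,1]+.096)<.06]
    for lo,hi in((.1,.125),(.15,.164),(.164,.172)):
        q=w[(w[:,2]>lo)&(w[:,2]<hi)]
        if len(q)>9: print(n,lo,len(q),cv2.minEnclosingCircle((q[:,:2]*1000).astype(np.float32)),q[:,2].min().round(4))
    print(s["tool_pos"],np.degrees(s["orientation"]),s["contact_force"])
plan([.5452,-.0968,.12],54.5,4)
```

```text
side 0.15 187 ((542.1453247070312, -103.32630920410156), 34.86724090576172) 0.1501
side 0.164 322 ((544.0289916992188, -102.43223571777344), 34.81283950805664) 0.164
[ 0.54584573 -0.0984986   0.15027342] [ 1.79974768e+02 -2.96980195e-03  5.46220913e+01] [ 0.14646178  0.48743232 -1.54236179]
scene 0.15 308 ((539.85400390625, -101.45545196533203), 33.00041961669922) 0.1501
scene 0.164 405 ((544.5382080078125, -99.35847473144531), 34.51432800292969) 0.1641
[ 0.54585708 -0.09851806  0.15024092] [ 1.79975044e+02 -3.53425266e-03  5.45963913e+01] [-0.8396505  -0.05578707 -0.74940401]
step mm 7.574201784541319 from [ 0.5459 -0.0985  0.1502] yaw 54.6
linear [[0.3, -0.4, 7.6], [0.3, -0.4, 7.6], [0.3, -0.4, 7.6], [0.3, -0.4, 7.6]]
angular [[0.01, -0.0, 0.02], [0.01, -0.0, 0.02], [0.01, -0.0, 0.02], [0.01, -0.0, 0.02]]
```

Emit:
{"method": "carry_out", "body": {"linear": [[1, -1.4, 10], [0, 0, 12], [0, 0, 12], [0, 0, 8], [0, 0, 4]], "angular": [[0, 0, 0], [0, 0, 0], [0, 0, 0], [0, 0, 0], [0, 0, 0]], "claw": [0, 0, 0, 0, 0]}}

```text
time: 7.77
tool_pos: [0.5445, -0.0963, 0.1024]
orientation: [-3.14, 0.001, 0.952]
contact_force: [-0.2, -0.4, -1.1]
width: 0.0143
gripper_force: 59.0
```

Emit:
{"method": "carry_out", "body": {"linear": [[0, 0, 3], [0, 0, 3], [0, 0, 2], [0, 0, 1], [0, 0, 0]], "angular": [[0, 0, 0], [0, 0, 0], [0, 0, 0], [0, 0, 0], [0, 0, 0]], "claw": [0, 0, 0, 0, 0]}}

```text
time: 8.18
tool_pos: [0.5453, -0.0964, 0.0951]
orientation: [3.141, -0.0, 0.952]
contact_force: [0.8, -0.0, -0.9]
width: 0.0144
gripper_force: 59.0
```

Emit:
{"method": "carry_out", "body": {"linear": [[0, 0, 2], [0, 0, 2], [0, 0, 2], [0, 0, 1.5], [0, 0, 1]], "angular": [[0, 0, 0], [0, 0, 0], [0, 0, 0], [0, 0, 0], [0, 0, 0]], "claw": [0, 0, 0, 0, 0]}}

```text
time: 8.6
tool_pos: [0.5452, -0.0963, 0.0863]
orientation: [-3.141, 0.0, 0.952]
contact_force: [-0.1, 0.6, -1.0]
width: 0.0143
gripper_force: 59.0
```

Emit:
{"method": "carry_out", "body": {"linear": [[0, 0, 1], [0, 0, 1], [0, 0, 1], [0, 0, 0], [0, 0, 0]], "angular": [[0, 0, 0], [0, 0, 0], [0, 0, 0], [0, 0, 0], [0, 0, 0]], "claw": [0, 0, 0, 0, 0]}}

```text
time: 9.02
tool_pos: [0.5453, -0.0964, 0.0835]
orientation: [3.142, -0.0, 0.952]
contact_force: [-0.5, -0.0, -0.6]
width: 0.0148
gripper_force: 59.1
```

Emit:
{"method": "carry_out", "body": {"linear": [[0, 0, 1], [0, 0, 1], [0, 0, 1], [0, 0, 0], [0, 0, 0]], "angular": [[0, 0, 0], [0, 0, 0], [0, 0, 0], [0, 0, 0], [0, 0, 0]], "claw": [0, 0, 0, 0, 0]}}

```text
time: 9.43
tool_pos: [0.5453, -0.0964, 0.0806]
orientation: [3.141, -0.0, 0.952]
contact_force: [-0.1, -0.7, 3.4]
width: 0.0147
gripper_force: 59.5
```

Spring force of about 4.4 N at cap z 0.0741 matches the disc, with no flange contact, so the lugs are in the gaps. Pressing to about 17.5 mm below the flange.

Emit:
{"method": "carry_out", "body": {"linear": [[0, 0, 1.5], [0, 0, 1.5], [0, 0, 1.5], [0, 0, 1], [0, 0, 1]], "angular": [[0, 0, 0], [0, 0, 0], [0, 0, 0], [0, 0, 0], [0, 0, 0]], "claw": [0, 0, 0, 0, 0]}}

```text
time: 9.85
tool_pos: [0.5454, -0.0964, 0.0743]
orientation: [3.141, -0.0, 0.952]
contact_force: [-3.5, 1.3, 8.7]
width: 0.0147
gripper_force: 60.3
```

Emit:
{"method": "carry_out", "body": {"linear": [[0, 0, 0], [0, 0, 0], [0, 0, 0]], "angular": [[0, 0, 0], [0, 0, 0], [0, 0, 0]], "claw": [0, 0, 0]}}

```text
time: 10.1
tool_pos: [0.5454, -0.0964, 0.0744]
orientation: [3.141, -0.0, 0.952]
contact_force: [-3.5, 0.6, 9.4]
width: 0.0148
gripper_force: 60.3
```

Emit:
{"method": "carry_out", "body": {"linear": [[0, 0, 0.5], [0, 0, 0], [0, 0, 0], [0, 0, 0], [0, 0, 0]], "angular": [[0, 0, 0], [0, 0, 2], [0, 0, 2], [0, 0, 2], [0, 0, 2]], "claw": [0, 0, 0, 0, 0]}}

```text
time: 10.52
tool_pos: [0.5461, -0.0966, 0.0742]
orientation: [3.14, -0.001, 0.811]
contact_force: [-0.1, 0.3, 8.5]
width: 0.0147
gripper_force: 60.4
```

```bash
cat > st.py <<'E'
from h import *
s=ctrl.observe();print(np.round(s["tool_pos"],4),np.degrees(s["orientation"]).round(2),np.round(s["contact_force"],1),np.round(s["moment"],2))
E
python3 st.py
```

```text
[ 0.5461 -0.0966  0.0742] [ 1.799e+02 -5.000e-02  4.647e+01] [-0.1  0.3  8.5] [0.05 0.1  0.04]
```

Emit:
{"method": "carry_out", "body": {"linear": [[0, 0, 0], [0, 0, 0], [0, 0, 0], [0, 0, 0], [0, 0, 0]], "angular": [[0, 0, 3], [0, 0, 3], [0, 0, 3], [0, 0, 3], [0, 0, 3]], "claw": [0, 0, 0, 0, 0]}}

```text
time: 10.93
tool_pos: [0.5462, -0.0966, 0.0743]
orientation: [3.14, -0.002, 0.548]
contact_force: [-0.1, 0.1, 8.6]
width: 0.0148
gripper_force: 60.3
```

```bash
python3 st.py
```

```text
[ 0.5462 -0.0966  0.0743] [ 1.799e+02 -9.000e-02  3.142e+01] [-0.1  0.1  8.6] [-0.04  0.06  0.07]
```

Emit:
{"method": "carry_out", "body": {"linear": [[0, 0, 0], [0, 0, 0], [0, 0, 0], [0, 0, 0], [0, 0, 0]], "angular": [[0, 0, 4], [0, 0, 4], [0, 0, 4], [0, 0, 4], [0, 0, 2]], "claw": [0, 0, 0, 0, 0]}}

```text
time: 11.35
tool_pos: [0.5462, -0.0966, 0.0743]
orientation: [3.14, -0.002, 0.233]
contact_force: [0.8, -0.2, 9.4]
width: 0.0145
gripper_force: 60.3
```

Emit:
{"method": "carry_out", "body": {"linear": [[0, 0, 0], [0, 0, -1], [0, 0, -1], [0, 0, -1], [0, 0, 0]], "angular": [[0, 0, 0], [0, 0, 0], [0, 0, 0], [0, 0, 0], [0, 0, 0]], "claw": [0, 0, 0, 0, 0]}}

```text
time: 11.77
tool_pos: [0.5462, -0.0966, 0.0771]
orientation: [3.14, -0.002, 0.237]
contact_force: [0.7, -0.5, 5.6]
width: 0.0143
gripper_force: 60.1
```

```bash
python3 st.py
```

```text
[ 0.5462 -0.0966  0.0771] [ 1.7994e+02 -1.2000e-01  1.3550e+01] [ 0.7 -0.5  5.6] [-0.02 -0.13 -0.06]
```

Emit:
{"method": "carry_out", "body": {"linear": [[0, 0, -1], [0, 0, -0.5], [0, 0, -0.5], [0, 0, 0], [0, 0, 0]], "angular": [[0, 0, 0], [0, 0, 0], [0, 0, 0], [0, 0, 0], [0, 0, 0]], "claw": [0, 0, 0, 0, 0]}}

```text
time: 12.18
tool_pos: [0.5461, -0.0966, 0.0785]
orientation: [3.141, -0.002, 0.237]
contact_force: [5.6, -1.9, -0.2]
width: 0.0147
gripper_force: 59.0
```

The lift is now caught at 13 mm below the flange, where the force drops sharply, so the lugs are in the pockets. Releasing and moving up.

Emit:
{"method": "carry_out", "body": {"linear": [[0, 0, 0.5], [0, 0, 0], [0, 0, 0], [0, 0, 0], [0, 0, 0]], "angular": [[0, 0, 0], [0, 0, 0], [0, 0, 0], [0, 0, 0], [0, 0, 0]], "claw": [0, 0.1, 0.4, 0.5, 0.5]}}

```text
time: 12.6
tool_pos: [0.5445, -0.0961, 0.0775]
orientation: [-3.141, 0.002, 0.237]
contact_force: [0.2, -0.3, -0.7]
width: 0.0428
gripper_force: 0.0
```

Emit:
{"method": "carry_out", "body": {"linear": [[0, 0, 0], [0, 0, -5], [0, 0, -20], [0, 0, -35], [0, 0, -35]], "angular": [[0, 0, 0], [0, 0, 0], [0, 0, 0], [0, 0, 0], [0, 0, 0]], "claw": [0.5, 0.5, 0.5, 0.5, 0.5]}}

```text
time: 13.02
tool_pos: [0.5444, -0.0961, 0.1737]
orientation: [-3.14, 0.002, 0.237]
contact_force: [0.5, -0.0, 1.0]
width: 0.0427
gripper_force: 0.0
```

Emit:
{"method": "carry_out", "body": {"linear": [[0, 0, -10], [0, 0, 0], [0, 0, 0], [0, 0, 0], [0, 0, 0]], "angular": [[0, 0, 0], [0, 0, 0], [0, 0, 0], [0, 0, 0], [0, 0, 0]], "claw": [0.5, 0.5, 0.5, 0.5, 0.5]}}

```text
time: 13.43
tool_pos: [0.5445, -0.0962, 0.1815]
orientation: [-3.14, 0.002, 0.237]
contact_force: [0.3, 0.5, -0.2]
width: 0.0432
gripper_force: 0.0
```

```bash
python3 st.py
python3 - <<'E'
from h import *
for n in("side","scene","wrist"):
    c=ctrl.camera(n); w=cloud(c).reshape(-1,3); w=w[np.hypot(w[:,0]-.545,w[:,1]+.096)<.036]
    for lo,hi in((.085,.11),(.115,.135)):
        q=w[(w[:,2]>lo)&(w[:,2]<hi)]
        if len(q)>9: print(n,lo,len(q),np.percentile(q[:,2],[5,50,75,95]).round(4),[np.round(x,1) for x in cv2.minAreaRect((q[:,:2]*1000).astype(np.float32))])
    if n=="wrist":cv2.imwrite("pics/end.png",c["image"])
E
```

```text
[ 0.5445 -0.0962  0.1815] [-1.7993e+02  1.3000e-01  1.3560e+01] [ 0.3  0.5 -0.2] [-0.02  0.07 -0.04]
side 0.085 414 [0.0876 0.095  0.0972 0.1077] [array([ 540.7, -104.1]), array([53. , 65.2]), np.float64(61.3)]
side 0.115 165 [0.1168 0.1222 0.1239 0.126 ] [array([ 543.6, -100.4]), array([53.5, 17.8]), np.float64(11.4)]
scene 0.085 664 [0.0863 0.0959 0.0966 0.1055] [array([541.6, -97. ]), array([63.6, 67.1]), np.float64(24.3)]
scene 0.115 189 [0.1162 0.1245 0.1253 0.1261] [array([543.8, -96.8]), array([52.3, 15.9]), np.float64(13.7)]
wrist 0.085 4176 [0.0931 0.0959 0.0964 0.0971] [array([545.2, -95.4]), array([65.8, 68.1]), np.float64(12.9)]
wrist 0.115 1608 [0.122  0.1246 0.1252 0.1259] [array([544.2, -95.9]), array([51.8, 16. ]), np.float64(13.3)]
```

View pics/end.png

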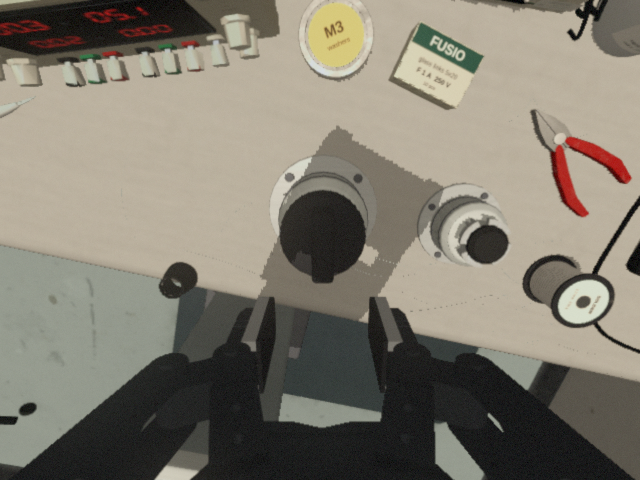

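The picture shows the cap on the pot at (323,232), with the gripper clear of it. Its roof is at 0.096 m, so its origin is about 13 mm below the flange: locked and level. The bystanders look untouched. Handing in.

```bash
python3 -c "
from workcell import ctrl
print(ctrl.job_done())"
```

```text
the job is handed in; nothing more can be done
None
```

The cap is locked on the larger pot, level and centred about 13 mm below the flange top, and the job is handed in at about 14 s; the first grasp closed above the bar, so I lowered and repeated it.

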